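# Stack the empty parts trays in the dock and close them

### The arm

A 6-joint arm with a two-finger parallel gripper is mounted at the origin on the work surface. World frame = base frame: x ahead of the robot, y to its left, z up, the work surface at z = 0. Lengths are in mm, angles in rad, forces in N, time in s.
With the tool pointing down it reaches from about 275 to 1000 mm from the base axis. Payload 8.4 kg.
Tool frame: the origin (TCP) lies at the very end of the fingers, on their centre line; the grasp point (between the pads) lies 19 mm behind it; z points along the fingers, x is the direction in which the jaws open and shut, and the axes are right-handed (so a half turn about z gives the same grasp; the last joint's range is limited). The gripper opens to 85 mm and grips with 20 to 120 N. Pads are 22 mm wide; open, the fingers measure 114 mm over their backs; the gripper's body (76 mm by 85 mm) begins 54 mm behind the grasp point. The pads swing forward as they close: fully open they stand 13 mm farther back than shut.
Start: joints at [-1.312, 0.353, 1.633, -0, 1.155, -0.002], TCP at [161.157, -603.868, 231.281] pointing down, gripper open.
Joint ranges: [-2.63, 2.63], [-0.92, 2.1], [0.06, 2.66], [-1.3, 4.44], [0, 2.69], [-3.02, 3.02]. Speed limits (rad/s): [2.22, 2.22, 2.79, 3.14, 3.14, 3.14].

### API

Orientations are given as [roll, pitch, yaw] about the fixed x, y, z axes, in that order (R = Rz(yaw) Ry(pitch) Rx(roll)).
In Python, from rig import r gives the robot as it stands.
- The arm moves only by the tool arm_command, never from a script. Its argument "targets" is a list of rows, each a list of 6 numbers: the shift along the tool's x, y, z in m, then the turn, a rotation vector about the tool's x, y, z in rad. A call has 1 to 20 rows; each row shifts and turns the commanded pose from where the row before left it, along the tool's axes as they then stand; what a row does not reach is not made up. A row lasts 1/12 s, in which the tool goes at most 41.7 mm and 7.16 degrees, less where a joint would pass 70% of its speed; a pose out of reach is approached as far as the arm can. A call is refused whole if a number of a shift passes 0.0417 or a number of a turn 0.125, either way. A call with a gripper value outside its range is refused whole. "fingers" is the finger opening in m, from 0 to 0.0854, set as the call begins (left out, the last holds). The fingers move at their own pace and stop on an object; "squeeze" is the grip in N (left out, the last holds). Time passes only in rows, so rows that do not move let the fingers close. It gives the time, the measured TCP pose, the force and the opening at its end, in the units of the state.
- r.sense(): the state, without advancing time (a new reading comes with each control period).
- r.grab_frame(name): name is "scene" or "top" or "wrist"; returns a dict with "image" (400x640x3 uint8, blue, green, red), "fx", "fy", "cx", "cy" (pixels), "xyz" and "orientation" of the camera in the world. Camera axes: x right, y down, z forward; pixel columns grow to the right and rows downward; lengths in mm; the calibration is good to about 2 mm. A picture is of the moment at which its call begins. There is no depth.
- r.sign_off(): hands the job in, once; it reports no verdict.
The state is a dict: "clock": time; "qpos": joint angles; "qvel": joint speeds; "joint_efforts": joint torques, N m; "eef_pos": TCP position; "tcp_rot": TCP orientation; "contact_force": force on the tool from outside, world axes, zero at the start; "wrist_torque": the same for the moment, N m; "opening": opening from 0.0 (shut) to 1.0 (fully open).
Only numpy, scipy, OpenCV 4.12 (cv2) and the standard library are available. Lean on these libraries where they do the work, as an engineer would, in place of code of your own. Each camera call takes 0.05 s, during which the arm holds its last target.

### The job

Clear up after a phone repair: stack the three empty parts trays in the metal dock, each squarely and fully seated on what is below it - the deep undivided tray first, then the two-pocket tray, then the six-pocket tray - and finally close the stack with the lid. Leave the tray of screws and everything else on the bench where it is.

Things in the scene. Friction and masses are not known exactly. Their poses are not given: they have to be found in the camera images.
- dock: Tray dock, sizes in mm: fixed low bare-metal base, 116 (x) by 82 (y), 12 high, with a rubber-floored well in its top, 84 by 50, 5 deep. A tray's foot drops into the well (7 play all round) and its walls rest on the dock's top: a seated tray's origin is 8 above the dock's. Origin: centre of the underside; z up.
- tray_one: Open grey plastic parts tray (mm) with one undivided pocket, the deepest, 34 high overall, 60 g. 90 (x) by 56 (y), walls and floor 3; centred foot beneath 70 by 36, 4 high, so the walls start 4 up. Origin: centre of the underside; x along the 90 side, z up. The foot of another tray or the lid fits in its mouth (84 by 50, 7 play all round), the upper walls resting on this rim: the upper origin is then 30 above this one.
- tray_two: Grey plastic tray (mm), empty, one divider across its length: two equal pockets; 28 high overall, 55 g. 90 (x) by 56 (y), walls and floor 3; centred foot beneath 70 by 36, 4 high, so the walls start 4 up. Divider 3 thick, ends 6 below the rim. Origin: centre of the underside; x along the 90 side, z up. What is seated in its mouth has its origin 24 above this one.
- tray_six: Grey plastic tray (mm), empty, six equal pockets (3 by 2), the shallowest, 22 high overall, 55 g. 90 (x) by 56 (y), walls and floor 3; centred foot beneath 70 by 36, 4 high, so the walls start 4 up. Dividers 3 thick, end 6 below the rim. Origin: centre of the underside; x along the 90 side, z up. What is seated in its mouth has its origin 18 above this one.
- lid: Lid of the stack (mm): flat grey plastic plate 90 (x) by 56 (y), from 4 to 9 above its underside, with the same foot 70 by 36, 4 high, beneath. On top in the middle a block handle 36 long (x), 14 wide (y), from 9 to 33 above the underside. 50 g. Origin: centre of the underside; x along the 90 side, z up.
- tray_screws: Bystander: grey plastic tray, same outline, 28 high, four pockets (2 by 2) with small loose-looking screws lying in them. In use: stays where it is. Origin: centre of the underside, x along its length.
- phone: Bystander: black phone with a pale glass screen, lying flat, 140 (x) by 68 (y) by 8. Origin: centre of the underside.
- flux_bottle: Bystander: yellow plastic bottle with a needle-like spout, 34 in diameter, 100 high, standing. Origin: centre of the underside.
- solvent_jar: Bystander: white plastic jar with a steel cap, 48 in diameter, 60 high, standing. Origin: centre of the underside.
- screwdriver: Bystander: screwdriver 140 long lying along its x axis, handle to -x, less than 30 high. Origin: below its middle, at bench height.
There are look-alikes about, which are no part of the job. Leave any pink or purple look-alike of the lid alone.

How it is judged (in metres and radians):
On the way, in this order (a step that is already met when the one before it is completed fails the run):
1. the undivided tray is seated in the dock (z of tray_one in the frame of dock between 0.005 and 0.0105 m and horizontal distance between tray_one and dock below 0.012 m and angle between tray_one's own z axis and vertical below 0.07 rad and angle between the x axis of tray_one and the x axis of dock, either way round below 0.3 rad), for 0.2 s.
2. the two-pocket tray is seated on the undivided tray (all of step 1 and z of tray_two in the frame of tray_one between 0.027 and 0.0325 m and horizontal distance between tray_two and tray_one below 0.012 m and angle between tray_two's own z axis and vertical below 0.07 rad and angle between the x axis of tray_two and the x axis of tray_one, either way round below 0.3 rad), for 0.2 s.
3. the six-pocket tray is seated on the two-pocket tray (all of step 2 and z of tray_six in the frame of tray_two between 0.021 and 0.0265 m and horizontal distance between tray_six and tray_two below 0.012 m and angle between tray_six's own z axis and vertical below 0.07 rad and angle between the x axis of tray_six and the x axis of tray_two, either way round below 0.3 rad), for 0.2 s.
4. the lid is seated on the six-pocket tray (all of step 3 and z of lid in the frame of tray_six between 0.015 and 0.0205 m and horizontal distance between lid and tray_six below 0.012 m and angle between lid's own z axis and vertical below 0.07 rad and angle between the x axis of lid and the x axis of tray_six, either way round below 0.3 rad), for 0.2 s.
At the end, for the whole second after the job is handed in: From the bottom: dock, undivided tray, two-pocket tray, six-pocket tray, lid; each has its foot in the mouth below (height right within about 2.5 mm, centred within 12 mm, long sides parallel within 0.3 rad either way round, level within 0.07 rad), all released and at rest (all of step 4 and linear speed of each of tray_one, tray_two, tray_six, lid below 0.02 m/s and angular speed of each of tray_one, tray_two, tray_six, lid below 0.2 rad/s); the robot touches nothing.
It fails at once if the tray with the screws is shifted by more than 25 mm or tipped (distance of tray_screws from where it was at the start of the episode above 0.025 m or angle between tray_screws's own z axis and vertical above 0.5 rad).
It fails at once if the phone is shifted by more than 25 mm or tipped (distance of phone from where it was at the start of the episode above 0.025 m or angle between phone's own z axis and vertical above 0.5 rad).
It fails at once if the flux bottle is shifted by more than 25 mm or tipped (distance of flux_bottle from where it was at the start of the episode above 0.025 m or angle between flux_bottle's own z axis and vertical above 0.5 rad).
It fails at once if the jar is shifted by more than 25 mm or tipped (distance of solvent_jar from where it was at the start of the episode above 0.025 m or angle between solvent_jar's own z axis and vertical above 0.5 rad).
It fails at once if the screwdriver is shifted by more than 25 mm (distance of screwdriver from where it was at the start of the episode above 0.025 m).
It also fails if it takes over 120 s, if anything falls off the work surface, if the arm or the gripper's body presses on something with over 40 N, if the wrist force passes 120 N, or if a joint passes its speed limit or range.

## Working session

There is one attempt and no reset: what is moved stays moved. The work goes in short steps, Python scripts to look and compute and a tool call to move; the robot and the scene stay as the last step left them, time stands still between calls to the robot, and variables do not carry over. Pictures are saved under pics/ and viewed, and the job is handed in when it is done.

Besides the shell and the picture viewer there is one more tool, called after "Request:" by a JSON object that holds its "op" and its "data". arm_command: Moves the arm, as the interface text tells. Its arguments: {"type":"object","properties":{"targets":{"type":"array"},"fingers":{"type":"number"},"squeeze":{"type":"number"}},"required":["targets"]}

```bash
ls; mkdir -p pics
python3 - <<'E'
from rig import r
import cv2
s=r.sense()
for k in s: print(k,s[k])
for n in ["scene","top","wrist"]:
    f=r.grab_frame(n); cv2.imwrite(f"pics/{n}0.png",f["image"]); print(n,{k:f[k] for k in f if k!="image"})
E
```

```text
pics
clock 0.0
qpos [-1.31238648e+00  3.53650277e-01  1.63412422e+00  2.34625913e-05
  1.15520303e+00 -2.39280860e-03]
qvel [ 0.00010242  0.00032973 -0.00077059 -0.00157902 -0.00066298  0.00061685]
joint_efforts [ 3.88947810e-03 -6.05239105e+01 -3.42066908e+01  3.36583998e-04
  9.46433516e-03  6.34487023e-06]
eef_pos [ 161.05107408 -603.40573818  230.56459545]
tcp_rot [-3.14156789e+00  1.38481676e-03 -1.31000314e+00]
contact_force [-0.37128019 -0.44329511  0.19452638]
wrist_torque [-0.01255355 -0.04059007 -0.03185469]
opening 0.9974758386770762
scene {'fx': 383.23157581244374, 'fy': 383.23157581244374, 'cx': 319.15158860522877, 'cy': 197.8312673424725, 'xyz': array([ 801.24731152, -517.91882175,  893.64133384]), 'orientation': array([-2.42858668, -0.01756256,  0.57641422])}
top {'fx': 441.14193943099764, 'fy': 441.14193943099764, 'cx': 320.8259962759775, 'cy': 209.59003244872463, 'xyz': array([ 201.96600023,  119.76770542, 1286.60263392]), 'orientation': array([-2.99337196,  0.01150051, -1.57185117])}
wrist {'fx': 350.7142023893068, 'fy': 350.7142023893068, 'cx': 321.35599011679585, 'cy': 204.82707611131224, 'xyz': array([ 243.99550859, -581.75457525,  373.57443892]), 'orientation': array([ 2.80746416e+00,  1.32830473e-03, -1.31089816e+00])}
```

View pics/scene0.png

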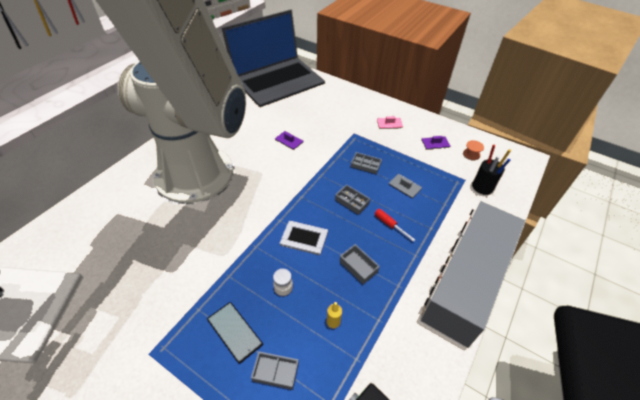

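View pics/top0.png

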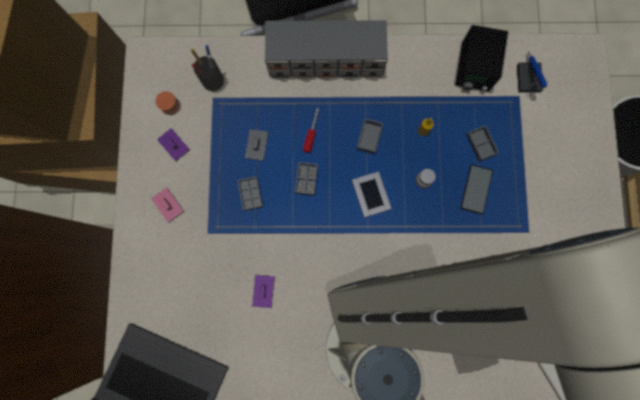

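View pics/wrist0.png

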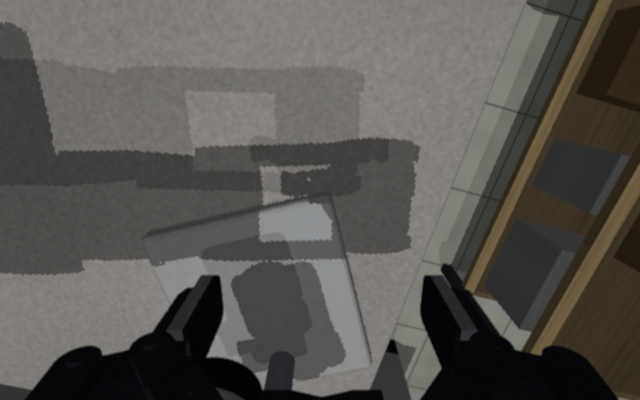

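Run:
```python
import cv2,numpy as np
a=cv2.imread("pics/top0.png")
cv2.imwrite("pics/topA.png",cv2.resize(a[95:235,205:405],None,fx=4,fy=4,interpolation=cv2.INTER_CUBIC))
cv2.imwrite("pics/topB.png",cv2.resize(a[95:235,345:535],None,fx=4,fy=4,interpolation=cv2.INTER_CUBIC))
b=cv2.imread("pics/scene0.png")
cv2.imwrite("pics/sceneA.png",cv2.resize(b[140:290,270:470],None,fx=4,fy=4,interpolation=cv2.INTER_CUBIC))
```

```text
(no output)
```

View pics/topA.png

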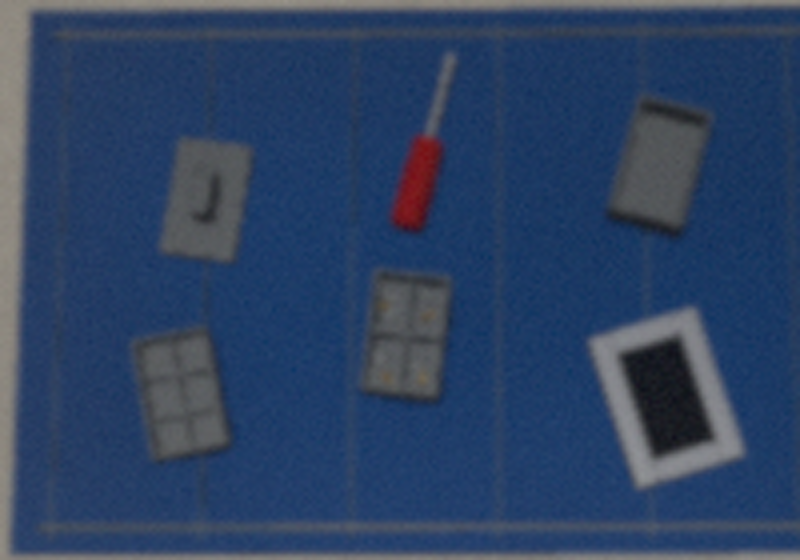

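View pics/topB.png

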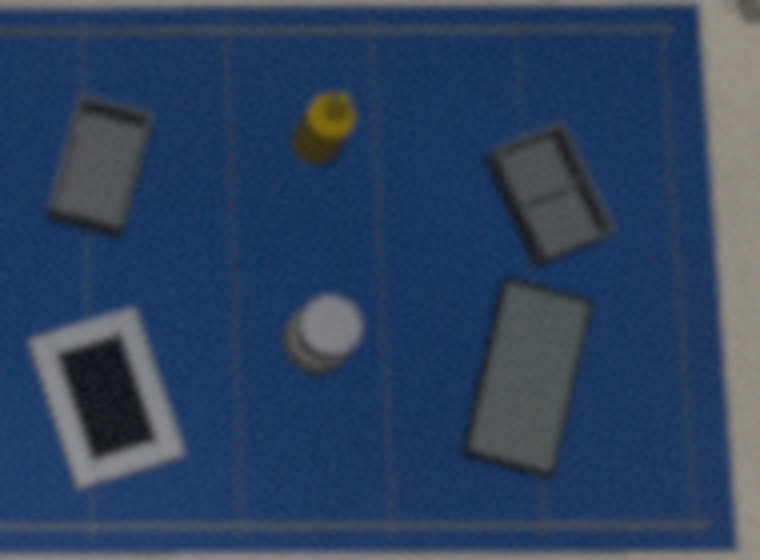

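View pics/sceneA.png

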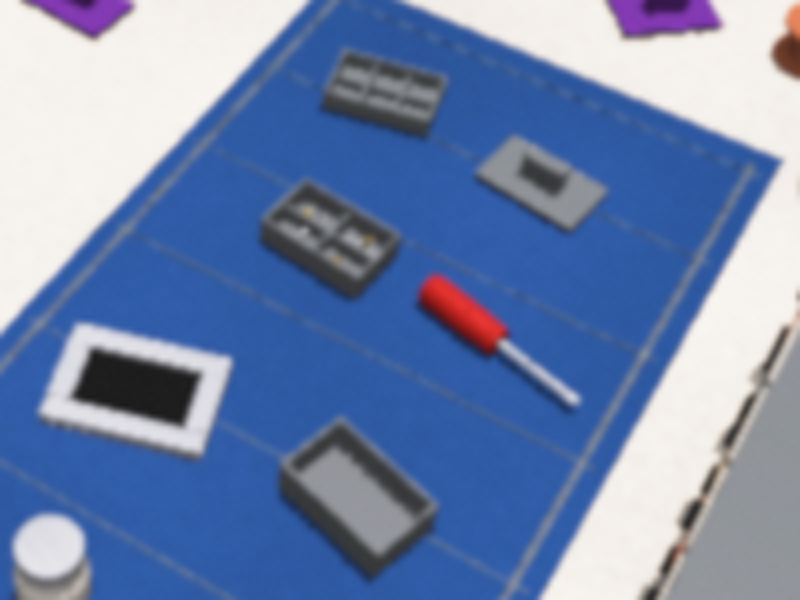

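Top view candidates:
- **Empty trays:** undivided tray (370,137), two-pocket tray (482,142), six-pocket tray (249,193).
- **Screws tray, to avoid:** four-pocket tray with screws (307,179).
- **Lid:** grey lid (257,145). The look-alikes are purple (174,144), pink (167,205) and purple (263,291).
- **Dock:** pale metal with a dark well (371,194).

The crops confirm these choices by pocket count and colour.

```bash
cat > h.py <<'E'
import cv2,numpy as np
from scipy.spatial.transform import Rotation as R
from rig import r
def rot(o): return R.from_euler('xyz',o)
def ray(f,px,z):
    px=np.atleast_2d(np.asarray(px,float))
    d=np.c_[(px[:,0]-f['cx'])/f['fx'],(px[:,1]-f['cy'])/f['fy'],np.ones(len(px))]
    d=rot(f['orientation']).apply(d); c=np.asarray(f['xyz'])
    return c+d*((z-c[2])/d[:,2])[:,None]
def proj(f,P):
    p=rot(f['orientation']).inv().apply(np.atleast_2d(P)-f['xyz'])
    return np.c_[p[:,0]/p[:,2]*f['fx']+f['cx'],p[:,1]/p[:,2]*f['fy']+f['cy']]
def fg(im):
    h=cv2.cvtColor(im,cv2.COLOR_BGR2HSV)
    blue=((h[...,0]>95)&(h[...,0]<128)&(h[...,1]>110)).astype(np.uint8)
    return blue
def rect_world(f,cnt,z):
    w=ray(f,cnt.reshape(-1,2),z)[:,:2].astype(np.float32)
    (c,s,a)=cv2.minAreaRect(w)
    if s[0]<s[1]: a+=90; s=(s[1],s[0])
    a=(a+90)%180-90
    return np.array(c),s,a
def move(target_xyz,yaw_rad=None):
    s=r.sense(); T=rot(s['tcp_rot'])
    d=T.inv().apply(np.array(target_xyz)-s['eef_pos'])
    out=d/1000
    yw=None
    if yaw_rad is not None:
        # world yaw of tool x
        x=T.apply([1,0,0]); cur=np.arctan2(x[1],x[0])
        yw=(yaw_rad-cur+np.pi/2)%np.pi-np.pi/2
    print('clock',round(s['clock'],2),'tcp',np.round(s['eef_pos'],1),'rpy',np.round(s['tcp_rot'],3),'tool shift m',np.round(out,4),'world yaw turn',yw,'(tool z turn = minus)','q',np.round(s['qpos'],2),'F',np.round(s['contact_force'],1),'op',round(s['opening'],3))
E
python3 - <<'E'
from h import *
f=r.grab_frame('top'); im=f['image']
b=fg(im); 
k=np.zeros_like(b); k[100:229,213:524]=1
m=((1-b)&k).astype(np.uint8)
m=cv2.morphologyEx(m,cv2.MORPH_OPEN,np.ones((5,5),np.uint8))
cs,_=cv2.findContours(m,cv2.RETR_EXTERNAL,cv2.CHAIN_APPROX_NONE)
for c in cs:
    if cv2.contourArea(c)<60: continue
    M=cv2.moments(c); p=(M['m10']/M['m00'],M['m01']/M['m00'])
    for z in (12,28,): print(np.round(p,1),z,[np.round(x,1) for x in rect_world(f,c,z)])
E
```

```text
[249.6 193.1] 12 [array([442.2, 343.6]), array([94.2, 60.8]), np.float64(10.8)]
[249.6 193.1] 28 [array([439.2, 340.8]), array([93. , 60.1]), np.float64(10.8)]
[371.1 194. ] 12 [array([438.8, -13.3]), array([121.7,  86.7]), np.float64(17.5)]
[371.1 194. ] 28 [array([435.9, -11.7]), array([120.2,  85.6]), np.float64(17.5)]
[425.4 177.9] 12 [array([ 485.6, -174.1]), array([56.7, 54.2]), np.float64(89.8)]
[425.4 177.9] 28 [array([ 482. , -170.4]), array([56. , 53.5]), np.float64(89.8)]
[476.5 189. ] 12 [array([ 452.9, -322.1]), array([136.1,  66.7]), np.float64(-14.9)]
[476.5 189. ] 28 [array([ 449.7, -316.6]), array([134.4,  65.8]), np.float64(-14.9)]
[306.1 178.4] 12 [array([486. , 177.8]), array([93.9, 59.6]), np.float64(-6.2)]
[306.1 178.4] 28 [array([482.4, 177.1]), array([92.7, 58.9]), np.float64(-6.2)]
[256.1 144.5] 12 [array([589.9, 327.5]), array([92.6, 58.1]), np.float64(-7.8)]
[256.1 144.5] 28 [array([585.1, 324.8]), array([91.4, 57.4]), np.float64(-7.8)]
[309. 140.] 12 [array([603.9, 169.2]), array([77.9, 29.7]), np.float64(-15.2)]
[309. 140.] 28 [array([598.9, 168.6]), array([76.9, 29.3]), np.float64(-15.2)]
[482.2 142.9] 12 [array([ 592.1, -345.4]), array([94.1, 65.2]), np.float64(22.9)]
[482.2 142.9] 28 [array([ 587.2, -339.6]), array([93. , 64.4]), np.float64(22.9)]
[369.6 135.3] 12 [array([616.4, -12. ]), array([98.8, 59.6]), np.float64(-15.7)]
[369.6 135.3] 28 [array([611.2, -10.4]), array([97.6, 58.9]), np.float64(-15.7)]
[425.5 126.3] 12 [array([ 643.4, -179.9]), array([54.1, 44.9]), np.float64(-1.9)]
[425.5 126.3] 28 [array([ 637.8, -176.1]), array([53.4, 44.3]), np.float64(-1.9)]
```

Request:
{"op": "arm_command", "data": {"targets": [[0,0,0,0,0,0.107],[0,0,0,0,0,0.107],[0,0,0,0,0,0.107],[0,0,0,0,0,0.107],[0,0,0,0,0,0.107],[-0.0385,-0.0152,0,0,0,0],[-0.0385,-0.0152,0,0,0,0],[-0.0385,-0.0152,0,0,0,0],[-0.0385,-0.0152,0,0,0,0],[-0.0385,-0.0152,0,0,0,0],[-0.0385,-0.0152,0,0,0,0],[-0.0385,-0.0152,0,0,0,0],[-0.0385,-0.0152,0,0,0,0],[-0.0385,-0.0152,0,0,0,0],[-0.0385,-0.0152,0,0,0,0],[-0.0385,-0.0152,0,0,0,0],[-0.0385,-0.0152,0,0,0,0],[-0.0385,-0.0152,0,0,0,0],[-0.0385,-0.0152,0,0,0,0],[-0.0385,-0.0152,0,0,0,0]], "fingers": 0.0854, "squeeze": 40}}

```text
clock: 1.87
eef_pos: [537.9, -107.7, 231.3]
tcp_rot: [-3.141, -0.0, -1.845]
contact_force: [0.6, -1.2, -0.1]
opening: 1.003
```

Request:
{"op": "arm_command", "data": {"targets": [[-0.0385,-0.0152,0,0,0,0],[-0.0385,-0.0152,0,0,0,0],[-0.0385,-0.0152,0,0,0,0],[0,0,0.03,0,0,0],[0,0,0.03,0,0,0],[0,0,0,0,0,0],[0,0,0,0,0,0]]}}

```text
clock: 2.45
eef_pos: [610.8, -10.8, 170.0]
tcp_rot: [3.138, -0.001, -1.845]
contact_force: [0.3, -1.0, 0.6]
opening: 0.999
```

```bash
cat > look.py <<'E'
import sys
from h import *
name,z=sys.argv[1],float(sys.argv[2])
f=r.grab_frame('wrist'); im=f['image']; v=im.copy()
m=(1-fg(im)).astype(np.uint8)
m=cv2.morphologyEx(m,cv2.MORPH_OPEN,np.ones((5,5),np.uint8))
m=cv2.morphologyEx(m,cv2.MORPH_CLOSE,np.ones((5,5),np.uint8))
cs,_=cv2.findContours(m,cv2.RETR_EXTERNAL,cv2.CHAIN_APPROX_NONE)
for c in cs:
    if cv2.contourArea(c)<1500: continue
    c_,s_,a_=rect_world(f,c,z)
    print('c',np.round(c_,1),'size',np.round(s_,1),'long axis deg',round(a_,1))
    cv2.drawContours(v,[c],-1,(0,255,0),1)
cv2.imwrite(f'pics/{name}.png',v)
move([0,0,0])
np.save('f.npy',f,allow_pickle=True)
E
python3 look.py w1 34
```

```text
c [ 405.8 -173.7] size [239.1 147.9] long axis deg 74.2
c [520.7 233.3] size [232.9 147.9] long axis deg 74.2
c [462.2 -13.6] size [114.4  78.2] long axis deg 17.3
c [593.2 280.5] size [93.2 40.1] long axis deg -32.7
c [ 482.2 -169.4] size [96.4 49. ] long axis deg 30.2
c [615.4  -9.3] size [92.8 56.6] long axis deg -15.8
c [638.2 150.1] size [135.8  28.7] long axis deg -13.9
c [ 632.6 -181.7] size [80.3 37. ] long axis deg 74.3
c [722.5  44.5] size [354.9   5.8] long axis deg -89.9
c [773.3  72.9] size [273.2  66.3] long axis deg 90.0
clock 2.5 tcp [612.1 -11.1 171.8] rpy [ 3.141 -0.    -1.845] tool shift m [0.1552 0.592  0.1722] world yaw turn None (tool z turn = minus) q [-0.02  0.39  1.72 -0.    1.03  1.82] F [ 0.4 -0.1  0.9] op 0.998
```

View pics/w1.png

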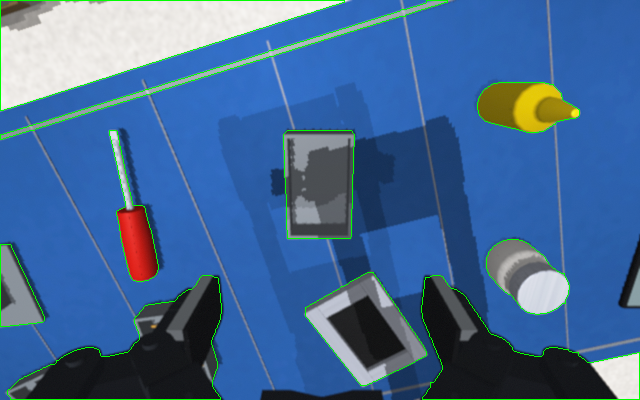

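The wrist view shows the undivided tray at (320,185), centre about (614,-9), long axis -15.8°, with nothing close by. The dock is at (366,330). Descending onto the tray.

Request:
{"op": "arm_command", "data": {"targets": [[-0.0025,-0.0013,0.036,0,0,0],[0,0,0.036,0,0,0],[0,0,0.036,0,0,0],[0,0,0.03,0,0,0],[0,0,0.015,0,0,0],[0,0,0.0085,0,0,0],[0,0,0,0,0,0]]}}

```text
clock: 3.08
eef_pos: [614.4, -9.3, 9.8]
tcp_rot: [3.141, -0.0, -1.846]
contact_force: [-0.5, 0.0, 0.0]
opening: 0.998
```

Request:
{"op": "arm_command", "data": {"targets": [[0,0,0,0,0,0],[0,0,0,0,0,0],[0,0,0,0,0,0],[0,0,0,0,0,0],[0,0,0,0,0,0],[0,0,0,0,0,0]], "fingers": 0.045, "squeeze": 30}}

```text
clock: 3.58
eef_pos: [615.7, -9.0, 12.0]
tcp_rot: [-3.138, 0.001, -1.845]
contact_force: [-0.3, -0.5, 7.1]
opening: 0.649
```

Run:
```python
from h import *
f=np.load('f.npy',allow_pickle=True).item(); im=f['image']
m=(1-fg(im)).astype(np.uint8); m=cv2.morphologyEx(m,cv2.MORPH_OPEN,np.ones((5,5),np.uint8))
cs,_=cv2.findContours(m,cv2.RETR_EXTERNAL,cv2.CHAIN_APPROX_NONE)
for c in cs:
    if cv2.pointPolygonTest(c,(366,330),False)>0: print(rect_world(f,c,12),cv2.boundingRect(c))
w=cv2.inRange(im,(0,0,0),(70,70,70)); w[:270]=0;w[385:]=0;w[:,:310]=0;w[:,423:]=0
cs,_=cv2.findContours(w,cv2.RETR_EXTERNAL,cv2.CHAIN_APPROX_NONE)
for c in cs:
    if cv2.contourArea(c)>500: print('well',rect_world(f,c,12),rect_world(f,c,7),cv2.boundingRect(c))
move([614,-9,10])
f=r.grab_frame('wrist'); cv2.imwrite('pics/w2.png',f['image'])
```

```text
(array([443.8677063 , -12.05867004]), (123.44468688964844, 84.40119171142578), 17.29930305480957) (305, 272, 122, 114)
well (array([442.94207764, -12.43232727]), (78.69696807861328, 48.00948715209961), 17.363130569458008) (array([438.76589966, -12.07737732]), (80.00589752197266, 48.80802536010742), 17.363126754760742) (328, 296, 77, 72)
clock 3.58 tcp [615.7  -9.   12. ] rpy [-3.138e+00  1.000e-03 -1.845e+00] tool shift m [0.0005 0.0016 0.002 ] world yaw turn None (tool z turn = minus) q [-0.02  0.61  1.79 -0.    0.73  1.83] F [-0.3 -0.5  7.1] op 0.649
```

View pics/w2.png

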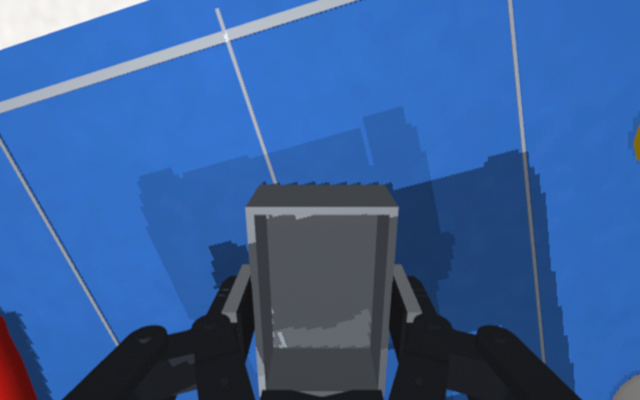

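Grip is good (opening 0.649 ≈ 55–56 mm; the tray sits between the pads in the image). Dock centre is about (440.4,-13.2), long axis 17.35°. Lift, carry, turn.

Request:
{"op": "arm_command", "data": {"targets": [[0,0,-0.02,0,0,0],[0,0,-0.03,0,0,0],[0,0,-0.04,0,0,0],[0.0102,0.0333,0,0,0,0],[0.0102,0.0333,0,0,0,0],[0.0102,0.0333,0,0,0,0],[0.0102,0.0333,0,0,0,0],[0.0102,0.0333,0,0,0,0],[0,0,0,0,0,-0.1155],[0,0,0,0,0,-0.1155],[0,0,0,0,0,-0.1155],[0,0,0,0,0,-0.1155],[0,0,0,0,0,-0.1155],[0,0,0,0,0,0],[0,0,0,0,0,0]]}}

```text
clock: 4.88
eef_pos: [440.5, -12.8, 100.6]
tcp_rot: [-3.14, -0.0, -1.271]
contact_force: [-0.4, 0.7, -0.4]
opening: 0.649
```

Run:
```python
from h import *
move([441.9,-12.7,20],-1.268)
f=r.grab_frame('wrist'); cv2.imwrite('pics/w3.png',f['image'])
f=r.grab_frame('top'); cv2.imwrite('pics/t3.png',cv2.resize(f['image'][140:240,300:450],None,fx=4,fy=4))
move([441.9,-12.7,20],-1.268)
```

```text
clock 4.88 tcp [440.5 -12.8 100.6] rpy [-3.14  -0.    -1.271] tool shift m [ 0.0003 -0.0013  0.0806] world yaw turn 0.0030825644327765467 (tool z turn = minus) q [-0.03  0.26  2.13 -0.    0.75  1.24] F [-0.4  0.7 -0.4] op 0.649
clock 4.98 tcp [440.3 -12.8 100.3] rpy [-3.141 -0.    -1.271] tool shift m [ 0.0004 -0.0015  0.0803] world yaw turn 0.0030987463140899063 (tool z turn = minus) q [-0.03  0.26  2.13  0.    0.75  1.24] F [-0.1 -0.4 -1.4] op 0.647
```

View pics/w3.png

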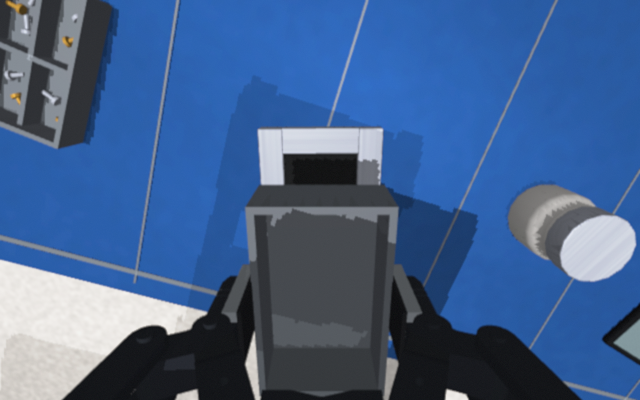

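Run:
```python
from h import *
f=r.grab_frame('wrist')
print(ray(f,[(284,153),(357,153),(320.5,153)],12)); print(ray(f,[(247,207),(397,207),(322,207)],122.5))
u=np.array([np.cos(-1.271+np.pi/2),np.sin(-1.271+np.pi/2)])
print('dock c',ray(f,(320.5,153),12)[0,:2]-42*u,'tray c',ray(f,(322,207),122.5)[0,:2]-45*u)
```

```text
[[ 4.73156015e+02  2.30450054e+01  1.20000000e+01]
 [ 4.87419368e+02 -2.32677996e+01  1.20000000e+01]
 [ 4.80287499e+02 -1.10774574e-01  1.20000000e+01]]
[[473.41789472  25.61702978 122.5       ]
 [489.53744219 -26.73064975 122.5       ]
 [481.47719945  -0.5552869  122.5       ]]
dock c [440.16083982 -12.51445079] tray c [438.4843498  -13.84493998]
```

Request:
{"op": "arm_command", "data": {"targets": [[-0.0005,-0.0017,0.025,0,0,-0.003],[0,0,0.025,0,0,0],[0,0,0.015,0,0,0],[0,0,0.006,0,0,0],[0,0,0.004,0,0,0],[0,0,0.003,0,0,0],[0,0,0.002,0,0,0],[0,0,0.001,0,0,0],[0,0,0,0,0,0]]}}

```text
clock: 5.78
eef_pos: [442.0, -11.8, 19.9]
tcp_rot: [-3.141, -0.0, -1.265]
contact_force: [-2.5, -0.6, 7.8]
opening: 0.642
```

Run:
```python
from h import *
move([441.9,-12.7,20],-1.268)
f=r.grab_frame('wrist'); cv2.imwrite('pics/w4.png',f['image'])
```

```text
clock 5.78 tcp [442.  -11.8  19.9] rpy [-3.141 -0.    -1.265] tool shift m [ 0.0008  0.0004 -0.0001] world yaw turn -0.0030473912748989473 (tool z turn = minus) q [-0.03  0.42  2.17  0.    0.56  1.23] F [-2.5 -0.6  7.8] op 0.642
```

View pics/w4.png

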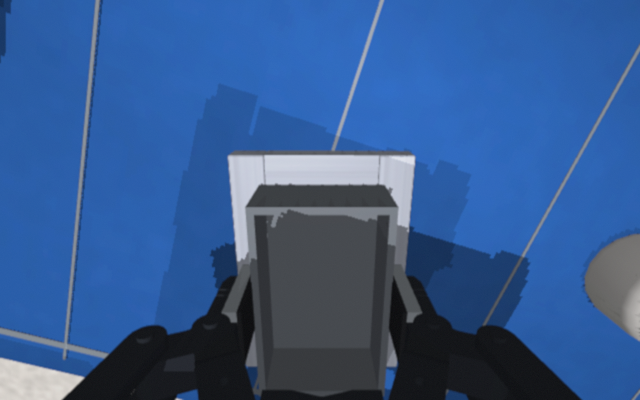

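Down at z 19.9 with 7.8 N contact; the image shows the tray centred in the dock. Release, rise, check.

Request:
{"op": "arm_command", "data": {"targets": [[0,0,0,0,0,0],[0,0,0,0,0,0],[0,0,0,0,0,0],[0,0,0,0,0,0],[0,0,-0.03,0,0,0],[0,0,-0.04,0,0,0],[0,0,-0.04,0,0,0],[0,0,-0.04,0,0,0],[0,0,0,0,0,0],[0,0,0,0,0,0]], "fingers": 0.0854}}

```text
clock: 6.67
eef_pos: [443.2, -11.8, 171.1]
tcp_rot: [-3.136, -0.002, -1.265]
contact_force: [0.1, 0.6, -1.0]
opening: 1.001
```

```bash
python3 look.py w5 42
```

```text
c [334.  -45.7] size [646.9 202.9] long axis deg -72.6
c [ 454.3 -280.6] size [102.7  63.5] long axis deg -15.3
c [ 483.5 -163.7] size [79.6 46.7] long axis deg 78.6
c [448.4  -9.8] size [107.4  74.5] long axis deg 17.3
c [ 624.2 -161.2] size [53.9 25. ] long axis deg -72.5
c [488.  166.3] size [88.3 63.1] long axis deg -6.6
clock 6.72 tcp [441.8 -11.8 169.4] rpy [-3.140e+00 -1.000e-03 -1.264e+00] tool shift m [-0.1446  0.418   0.1685] world yaw turn None (tool z turn = minus) q [-0.03  0.14  2.07 -0.    0.92  1.23] F [ 0.6 -0.6 -0.3] op 1.004
```

View pics/w5.png

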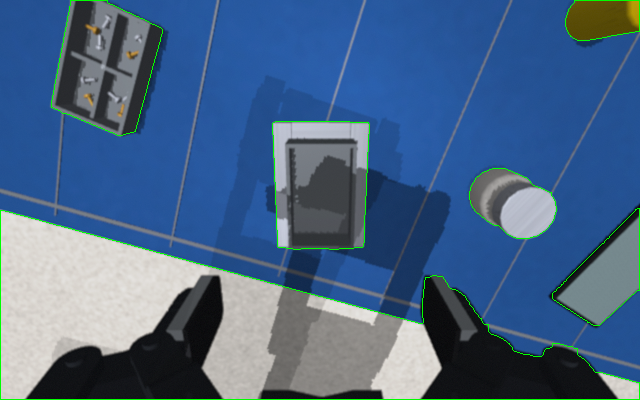

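Run:
```python
from h import *
f=np.load('f.npy',allow_pickle=True).item(); im=f['image']
g=cv2.cvtColor(im,cv2.COLOR_BGR2GRAY)
roi=np.zeros_like(g); roi[124:247,275:367]=255
m=((g<140)&(roi>0)).astype(np.uint8)
m=cv2.morphologyEx(m,cv2.MORPH_OPEN,np.ones((5,5),np.uint8))
cs,_=cv2.findContours(m,cv2.RETR_EXTERNAL,cv2.CHAIN_APPROX_NONE)
c=max(cs,key=cv2.contourArea); print(cv2.boundingRect(c),rect_world(f,c,42))
v=cv2.resize(im[110:260,250:390],None,fx=4,fy=4); cv2.imwrite('pics/w5c.png',v)
```

```text
(275, 138, 92, 109) (array([443.8263855 , -11.96261597]), (91.674560546875, 76.71238708496094), 17.48053741455078)
```

View pics/w5c.png

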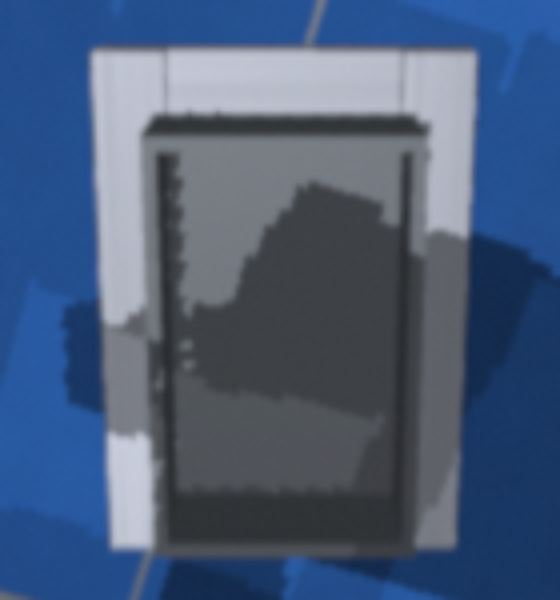

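Request:
{"op": "arm_command", "data": {"targets": [[0.0397,-0.0045,0,0,0,0],[0.0397,-0.0045,0,0,0,0],[0.0397,-0.0045,0,0,0,0],[0.0397,-0.0045,0,0,0,0],[0.0397,-0.0045,0,0,0,0],[0.0397,-0.0045,0,0,0,0],[0.0397,-0.0045,0,0,0,0],[0.0397,-0.0045,0,0,0,0],[0.0397,-0.0045,0,0,0,0],[0,0,0,0,0,-0.094],[0,0,0,0,0,0],[0,0,0,0,0,0]]}}

```text
clock: 7.72
eef_pos: [586.4, -339.5, 166.1]
tcp_rot: [3.139, 0.004, -1.173]
contact_force: [-1.0, -0.4, -0.6]
opening: 1.002
```

```bash
python3 look.py w6 28
```

```text
c [ 399.6 -233.2] size [340.  196.2] long axis deg -67.0
c [ 477.7 -163.6] size [94.6 49.1] long axis deg -38.7
c [ 592.5 -341.3] size [92.6 56.7] long axis deg 22.1
c [ 635.3 -161.4] size [77.1 38.3] long axis deg -70.2
c [ 610.6 -509.7] size [369.  331.1] long axis deg 23.0
clock 7.77 tcp [ 586.6 -339.   166.7] rpy [ 3.140e+00  3.000e-03 -1.173e+00] tool shift m [-0.5393  0.4091  0.1693] world yaw turn None (tool z turn = minus) q [-0.53  0.5   1.57  0.    1.08  0.65] F [-0.2 -0.2  0. ] op 1.006
```

View pics/w6.png

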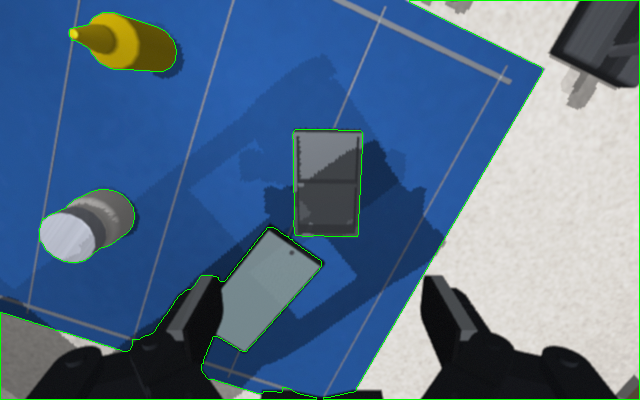

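Request:
{"op": "arm_command", "data": {"targets": [[0.0044,-0.0033,0.036,0,0,0.01],[0,0,0.036,0,0,0],[0,0,0.036,0,0,0],[0,0,0.03,0,0,0],[0,0,0.0125,0,0,0],[0,0,0.006,0,0,0],[0,0,0,0,0,0]]}}

```text
clock: 8.35
eef_pos: [592.1, -342.0, 11.6]
tcp_rot: [3.14, 0.002, -1.181]
contact_force: [-0.8, 0.1, -0.3]
opening: 1.0
```

Request:
{"op": "arm_command", "data": {"targets": [[0,0,0,0,0,0],[0,0,0,0,0,0],[0,0,0,0,0,0],[0,0,0,0,0,0],[0,0,0,0,0,0],[0,0,0,0,0,0]], "fingers": 0.045, "squeeze": 30}}

```text
clock: 8.85
eef_pos: [593.9, -343.7, 14.6]
tcp_rot: [-3.139, -0.002, -1.181]
contact_force: [-0.7, 1.3, 6.6]
opening: 0.644
```

Run:
```python
from h import *
f=np.load('f.npy',allow_pickle=True).item()
move([591.4,-341.8,10],-1.185)
f=r.grab_frame('wrist'); cv2.imwrite('pics/w7.png',f['image'])
```

```text
clock 8.85 tcp [ 593.9 -343.7   14.6] rpy [-3.139e+00 -2.000e-03 -1.181e+00] tool shift m [-0.0027  0.0016  0.0046] world yaw turn -0.00421979621559454 (tool z turn = minus) q [-0.53  0.69  1.63  0.    0.83  0.65] F [-0.7  1.3  6.6] op 0.644
```

View pics/w7.png

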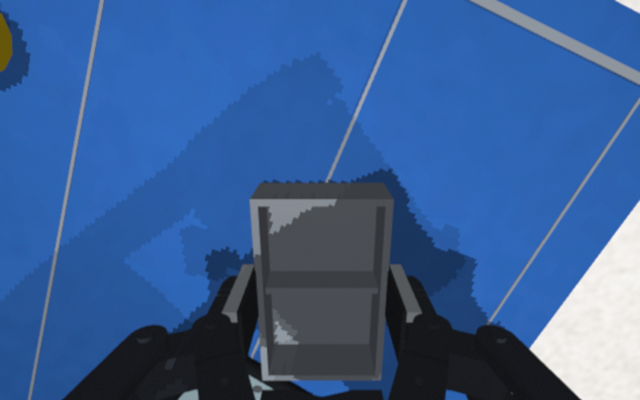

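Request:
{"op": "arm_command", "data": {"targets": [[0,0,-0.02,0,0,0],[0,0,-0.04,0,0,0],[0,0,-0.04,0,0,0],[0,0,-0.04,0,0,0],[0,0,-0.015,0,0,0],[-0.0402,0.0016,0,0,0,0],[-0.0402,0.0016,0,0,0,0],[-0.0402,0.0016,0,0,0,0],[-0.0402,0.0016,0,0,0,0],[-0.0402,0.0016,0,0,0,0],[-0.0402,0.0016,0,0,0,0],[-0.0402,0.0016,0,0,0,0],[-0.0402,0.0016,0,0,0,0],[-0.0402,0.0016,0,0,0,0.085],[0,0,0.03,0,0,0],[0,0,0.03,0,0,0],[0,0,0,0,0,0],[0,0,0,0,0,0]]}}

```text
clock: 10.4
eef_pos: [440.9, -13.8, 107.4]
tcp_rot: [3.14, 0.001, -1.265]
contact_force: [0.4, 0.7, -0.3]
opening: 0.646
```

Run:
```python
from h import *
f=np.load('f.npy',allow_pickle=True).item()
f=r.grab_frame('wrist'); cv2.imwrite('pics/w8.png',f['image']); np.save('f.npy',f,allow_pickle=True)
move([441,-12.5,50],-1.267)
```

```text
clock 10.45 tcp [442.1 -14.1 108.3] rpy [-3.141 -0.    -1.266] tool shift m [-0.0019  0.0005  0.0583] world yaw turn -0.0011233308796634311 (tool z turn = minus) q [-0.04  0.25  2.12 -0.    0.77  1.23] F [ 0.8  0.5 -0.8] op 0.643
```

View pics/w8.png

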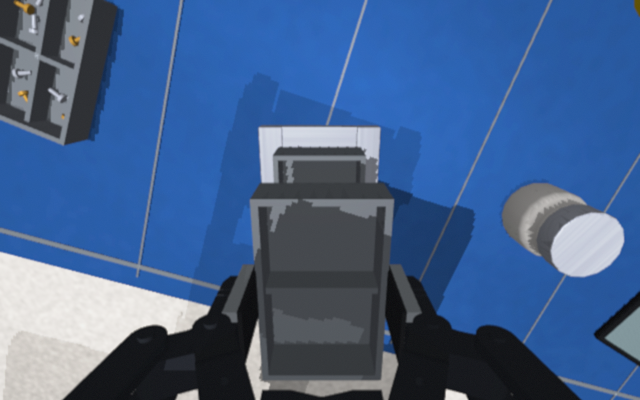

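```bash
cat > pair.py <<'E'
# pair.py frame : a1x a1y a2x a2y za  b1x b1y b2x b2y zb yaw
import sys
from h import *
a=list(map(float,sys.argv[1:]))
f=np.load('f.npy',allow_pickle=True).item()
yaw=a[10]; u=np.array([np.cos(yaw+np.pi/2),np.sin(yaw+np.pi/2)])
def c(p,z):
    w=ray(f,p,z)[:,:2]; print(' width',round(float(np.linalg.norm(w[1]-w[0])),1),'edge dir deg',round(float(np.degrees(np.arctan2(*(w[1]-w[0])[::-1]))),1)); return w.mean(0)-45*u
lo=c([a[0:2],a[2:4]],a[4]); up=c([a[5:7],a[7:9]],a[9])
x=np.array([np.cos(yaw),np.sin(yaw)]); y=np.array([np.sin(yaw),-np.cos(yaw)])
d=lo-up; print('lower',lo,'upper',up,'need tool x,y mm',d@x,d@y)
E
python3 pair.py 274 158 366 158 42 251 200 393 200 121.7 -1.266
python3 - <<'E'
import cv2
a=cv2.imread('pics/w8.png'); cv2.imwrite('pics/w8c.png',cv2.resize(a[115:215,240:400],None,fx=5,fy=5,interpolation=cv2.INTER_CUBIC))
E
```

```text
width 55.3 edge dir deg -72.5
 width 54.8 edge dir deg -72.5
lower [438.90853405 -13.79311589] upper [439.25729072 -14.85148849] need tool x,y mm -1.1142516814440062 0.015065355679683272
```

View pics/w8c.png

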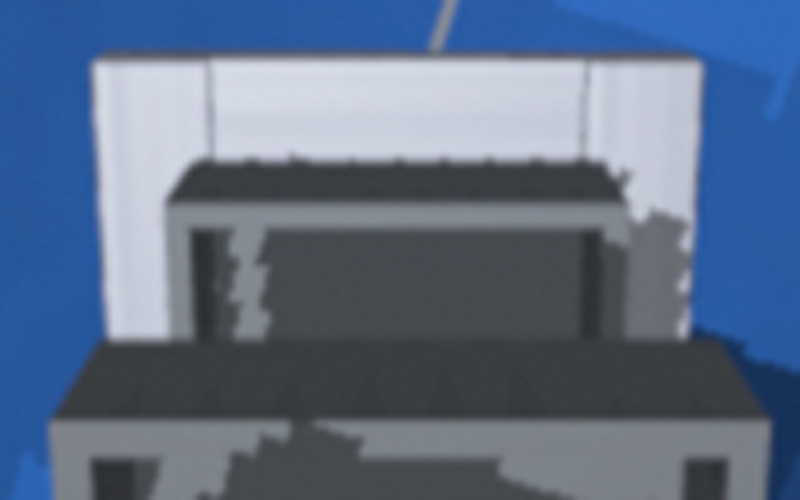

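```bash
python3 pair.py 273.6 155.6 366 155.6 42 250 198.6 394 198.6 121 -1.266
```

```text
width 55.4 edge dir deg -72.5
 width 55.8 edge dir deg -72.5
lower [440.26183046 -13.24389141] upper [439.58031506 -14.75037149] need tool x,y mm -1.2325215216937353 -1.1021960665091661
```

Request:
{"op": "arm_command", "data": {"targets": [[-0.0012,-0.0011,0.02,0,0,0],[0,0,0.018,0,0,0],[0,0,0.008,0,0,0],[0,0,0.004,0,0,0],[0,0,0.003,0,0,0],[0,0,0.002,0,0,0],[0,0,0.002,0,0,0],[0,0,0,0,0,0]]}}

```text
clock: 11.12
eef_pos: [443.3, -12.6, 52.1]
tcp_rot: [-3.14, -0.0, -1.266]
contact_force: [-5.0, 0.4, 18.7]
opening: 0.646
```

Run:
```python
from h import *
f=r.grab_frame('wrist'); cv2.imwrite('pics/w9.png',f['image']); np.save('f.npy',f,allow_pickle=True)
move([441,-12.5,53],-1.267)
```

```text
clock 11.17 tcp [443.3 -12.6  52.1] rpy [-3.140e+00 -1.000e-03 -1.265e+00] tool shift m [-0.0008  0.0022 -0.0009] world yaw turn -0.001543424773123414 (tool z turn = minus) q [-0.03  0.35  2.15 -0.    0.63  1.23] F [-4.5 -0.5 19.2] op 0.644
```

View pics/w9.png

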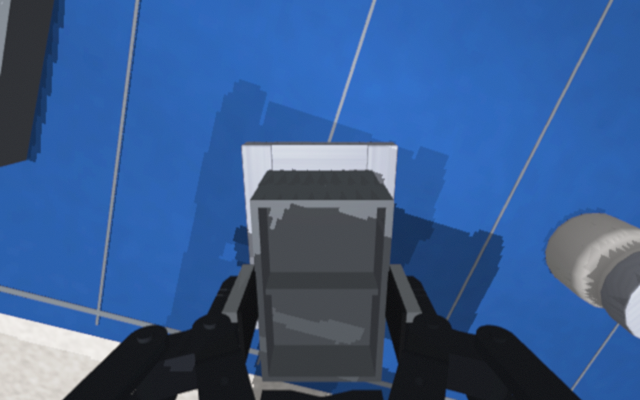

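Contact of 19 N at TCP z 52, about the expected seated height (53); the rims line up. Release, rise, check.

Request:
{"op": "arm_command", "data": {"targets": [[0,0,-0.002,0,0,0],[0,0,0,0,0,0],[0,0,0,0,0,0],[0,0,0,0,0,0],[0,0,0,0,0,0],[0,0,-0.03,0,0,0],[0,0,-0.04,0,0,0],[0,0,-0.04,0,0,0],[0,0,-0.015,0,0,0],[0,0,0,0,0,0],[0,0,0,0,0,0]], "fingers": 0.0854}}

```text
clock: 12.08
eef_pos: [442.8, -12.4, 177.8]
tcp_rot: [-3.14, -0.001, -1.265]
contact_force: [0.1, -0.3, -0.3]
opening: 0.994
```

```bash
python3 look.py w10 66
python3 - <<'E'
from h import *
a=np.load('f.npy',allow_pickle=True).item()['image']; w=cv2.resize(a[100:270,220:420],None,fx=3,fy=3,interpolation=cv2.INTER_CUBIC)
f=r.grab_frame('scene')['image']; s=cv2.resize(f[200:270,260:360],(600,420),interpolation=cv2.INTER_CUBIC)
cv2.imwrite('pics/w10c.png',w); cv2.imwrite('pics/s10.png',s)
E
```

```text
c [346.8 -41.4] size [607.3 195. ] long axis deg -72.6
c [ 462.7 -256.7] size [99.2 58. ] long axis deg -15.5
c [ 487.  -148.5] size [71.9 42.5] long axis deg 78.5
c [450.   -9.5] size [108.2  68.3] long axis deg 17.4
c [ 616.4 -148.6] size [53.3 22.7] long axis deg -72.6
c [491.2 153.3] size [80.6 57.7] long axis deg -6.5
clock 12.13 tcp [441.9 -12.4 176.7] rpy [ 3.141  0.    -1.265] tool shift m [-0.1447  0.4176  0.1769] world yaw turn None (tool z turn = minus) q [-0.03  0.13  2.06 -0.    0.94  1.23] F [ 0.2 -0.  -1.1] op 1.003
```

View pics/w10c.png

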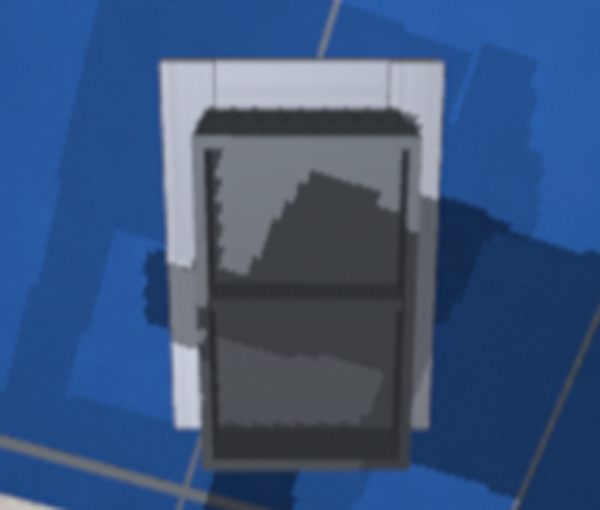

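View pics/s10.png

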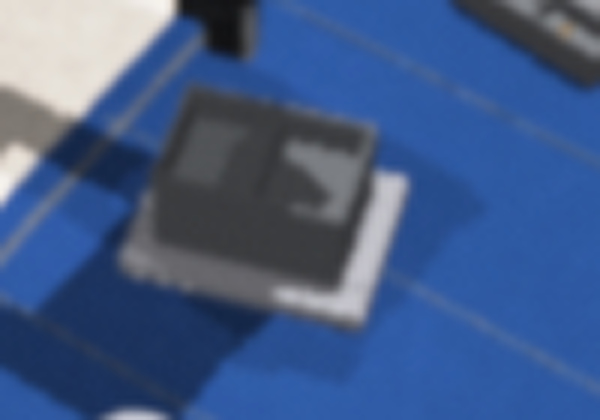

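Both trays sit flush and aligned in the wrist and scene crops. On to the six-pocket tray.

Request:
{"op": "arm_command", "data": {"targets": [[-0.0376,-0.0117,0,0,0,0],[-0.0376,-0.0117,0,0,0,0],[-0.0376,-0.0117,0,0,0,0],[-0.0376,-0.0117,0,0,0,0],[-0.0376,-0.0117,0,0,0,0],[-0.0376,-0.0117,0,0,0,0],[-0.0376,-0.0117,0,0,0,0],[-0.0376,-0.0117,0,0,0,0],[-0.0376,-0.0117,0,0,0,0],[0,0,0,0,0,0.117],[0,0,0,0,0,0],[0,0,0,0,0,0]]}}

```text
clock: 13.18
eef_pos: [439.9, 341.2, 175.2]
tcp_rot: [3.138, -0.002, -1.379]
contact_force: [-0.1, -0.2, 0.3]
opening: 0.997
```

```bash
python3 look.py w11 22
```

```text
c [444.1 344.9] size [92.1 56.2] long axis deg 11.7
c [485.9 181.1] size [92.3 69.2] long axis deg -6.7
c [594.8 177.5] size [61.2 28.9] long axis deg -14.2
c [572.1 333.5] size [53.7 50.3] long axis deg 81.7
c [389.3 331.9] size [709.1 389.2] long axis deg -79.2
clock 13.23 tcp [440.2 340.7 175.6] rpy [ 3.139e+00 -2.000e-03 -1.379e+00] tool shift m [0.2504 0.4965 0.1775] world yaw turn None (tool z turn = minus) q [ 0.66  0.31  1.83 -0.    1.    2.04] F [-0.1  0.1  0.8] op 1.001
```

View pics/w11.png

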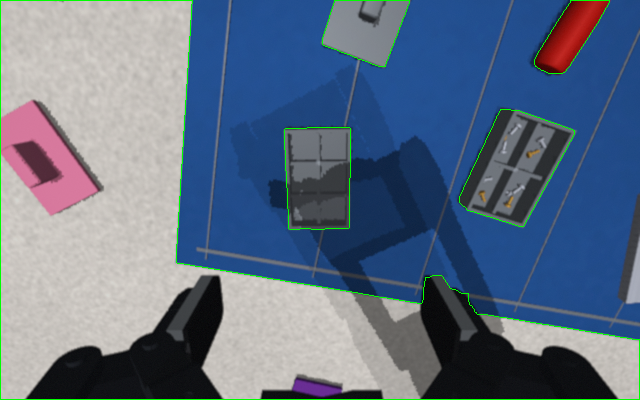

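Request:
{"op": "arm_command", "data": {"targets": [[-0.0034,-0.0035,0.038,0,0,-0.012],[0,0,0.038,0,0,0],[0,0,0.038,0,0,0],[0,0,0.034,0,0,0],[0,0,0.015,0,0,0],[0,0,0.006,0,0,0],[0,0,0,0,0,0]]}}

```text
clock: 13.82
eef_pos: [443.1, 344.1, 6.8]
tcp_rot: [3.139, -0.002, -1.37]
contact_force: [-1.0, -0.0, -0.2]
opening: 1.0
```

Request:
{"op": "arm_command", "data": {"targets": [[0,0,0,0,0,0],[0,0,0,0,0,0],[0,0,0,0,0,0],[0,0,0,0,0,0],[0,0,0,0,0,0],[0,0,0,0,0,0]], "fingers": 0.045, "squeeze": 30}}

```text
clock: 14.32
eef_pos: [444.9, 346.4, 10.1]
tcp_rot: [-3.139, 0.001, -1.37]
contact_force: [-0.3, -2.2, 7.5]
opening: 0.649
```

Run:
```python
from h import *
move([443,344.7,6],-1.367)
f=r.grab_frame('wrist'); cv2.imwrite('pics/w12.png',f['image'])
```

```text
clock 14.32 tcp [444.9 346.4  10.1] rpy [-3.139e+00  1.000e-03 -1.370e+00] tool shift m [0.0013 0.0022 0.0041] world yaw turn 0.003122013086296338 (tool z turn = minus) q [ 0.66  0.56  1.91 -0.    0.67  2.03] F [-0.3 -2.2  7.5] op 0.649
```

View pics/w12.png

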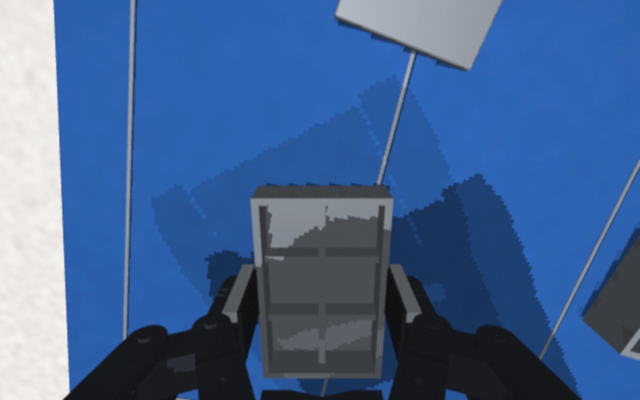

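Request:
{"op": "arm_command", "data": {"targets": [[0,0,-0.02,0,0,0],[0,0,-0.04,0,0,0],[0,0,-0.04,0,0,0],[0,0,-0.04,0,0,0],[0.0389,0.0081,0,0,0,0],[0.0389,0.0081,0,0,0,0],[0.0389,0.0081,0,0,0,0],[0.0389,0.0081,0,0,0,0],[0.0389,0.0081,0,0,0,0],[0.0389,0.0081,0,0,0,0],[0.0389,0.0081,0,0,0,0],[0.0389,0.0081,0,0,0,0],[0.0389,0.0081,0,0,0,-0.104],[0,0,0.019,0,0,0],[0,0,0,0,0,0],[0,0,0,0,0,0]]}}

```text
clock: 15.7
eef_pos: [441.6, -9.6, 129.5]
tcp_rot: [3.141, 0.001, -1.275]
contact_force: [0.1, -0.3, -0.7]
opening: 0.644
```

Run:
```python
from h import *
f=r.grab_frame('wrist'); cv2.imwrite('pics/w13.png',cv2.resize(f['image'][115:215,240:400],None,fx=5,fy=5,interpolation=cv2.INTER_CUBIC)); np.save('f.npy',f,allow_pickle=True)
move([441,-12.5,72],-1.267)
```

```text
clock 15.75 tcp [442.1  -9.1 129.9] rpy [-3.141  0.    -1.273] tool shift m [0.003  0.0021 0.0579] world yaw turn 0.006102821527539826 (tool z turn = minus) q [-0.02  0.21  2.1   0.    0.83  1.25] F [ 1.1  0.8 -0.3] op 0.648
```

View pics/w13.png

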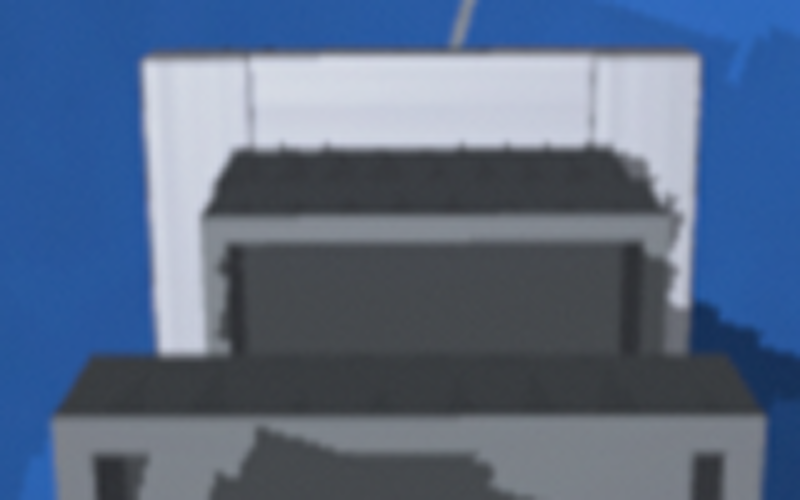

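```bash
python3 pair.py 281 158 374 157.8 66 250.6 198.4 393.4 198 141 -1.273
```

```text
width 55.4 edge dir deg -72.9
 width 56.3 edge dir deg -72.9
lower [441.39530821 -13.78394513] upper [439.72601788 -10.77245495] need tool x,y mm 3.3687342007686367 -0.7122030708479458
```

Request:
{"op": "arm_command", "data": {"targets": [[0.0034,-0.0007,0.02,0,0,-0.006],[0,0,0.018,0,0,0],[0,0,0.008,0,0,0],[0,0,0.004,0,0,0],[0,0,0.003,0,0,0],[0,0,0.002,0,0,0],[0,0,0.0015,0,0,0],[0,0,0,0,0,0]]}}

```text
clock: 16.42
eef_pos: [444.1, -12.4, 73.1]
tcp_rot: [-3.141, -0.0, -1.266]
contact_force: [0.2, -0.2, -0.5]
opening: 0.645
```

Run:
```python
from h import *
f=r.grab_frame('wrist'); cv2.imwrite('pics/w14.png',f['image']); np.save('f.npy',f,allow_pickle=True)
move([441,-12.5,72],-1.267)
```

```text
clock 16.47 tcp [444.1 -12.5  73.1] rpy [-3.141 -0.    -1.266] tool shift m [-0.0009  0.003   0.0011] world yaw turn -0.0008820285227133517 (tool z turn = minus) q [-0.03  0.31  2.14  0.    0.69  1.23] F [-0.7  0.1 -1.1] op 0.648
```

View pics/w14.png

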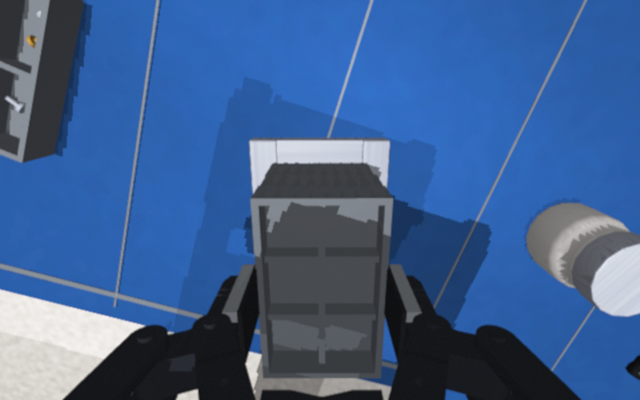

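Aligned but no contact yet. A few more millimetres down.

Request:
{"op": "arm_command", "data": {"targets": [[0,0,0.001,0,0,0],[0,0,0.001,0,0,0],[0,0,0.001,0,0,0],[0,0,0,0,0,0]]}}

```text
clock: 16.8
eef_pos: [444.3, -12.6, 71.8]
tcp_rot: [-3.141, -0.0, -1.266]
contact_force: [-8.5, 0.4, 33.5]
opening: 0.645
```

Firm contact at z 71.8 (expected 72). Ease off, release, rise.

Request:
{"op": "arm_command", "data": {"targets": [[0,0,-0.0015,0,0,0],[0,0,-0.0005,0,0,0]]}}

```text
clock: 16.97
eef_pos: [444.3, -12.6, 72.5]
tcp_rot: [-3.14, -0.0, -1.266]
contact_force: [0.2, -0.0, -0.9]
opening: 0.648
```

Request:
{"op": "arm_command", "data": {"targets": [[0,0,0,0,0,0],[0,0,0,0,0,0],[0,0,0,0,0,0],[0,0,0,0,0,0],[0,0,-0.03,0,0,0],[0,0,-0.04,0,0,0],[0,0,-0.04,0,0,0],[0,0,0,0,0,0],[0,0,0,0,0,0]], "fingers": 0.0854}}

```text
clock: 17.72
eef_pos: [445.4, -12.6, 183.8]
tcp_rot: [-3.137, -0.002, -1.266]
contact_force: [-0.7, 0.1, -0.4]
opening: 1.0
```

```bash
python3 look.py w15 84
python3 - <<'E'
from h import *
a=np.load('f.npy',allow_pickle=True).item()['image']; w=cv2.resize(a[100:270,220:420],None,fx=3,fy=3,interpolation=cv2.INTER_CUBIC)
f=r.grab_frame('scene')['image']; s=cv2.resize(f[190:270,260:360],(600,480),interpolation=cv2.INTER_CUBIC)
cv2.imwrite('pics/w15c.png',w); cv2.imwrite('pics/s15.png',s)
E
```

```text
c [358.4 -39.3] size [577.6 185.1] long axis deg -72.7
c [ 470.1 -240. ] size [99.1 54.4] long axis deg -16.3
c [ 489.9 -137.8] size [66.8 39.3] long axis deg 76.6
c [449.9  -9.7] size [112.4  63.8] long axis deg 17.3
c [ 613.3 -140.5] size [55.3 24.6] long axis deg -72.6
c [494.  144.2] size [75.2 54.5] long axis deg -5.9
clock 17.77 tcp [444.1 -12.6 182.2] rpy [-3.140e+00 -1.000e-03 -1.266e+00] tool shift m [-0.1453  0.4202  0.1815] world yaw turn None (tool z turn = minus) q [-0.03  0.13  2.05  0.    0.96  1.23] F [-0.6 -0.  -0.7] op 1.0
```

View pics/w15c.png

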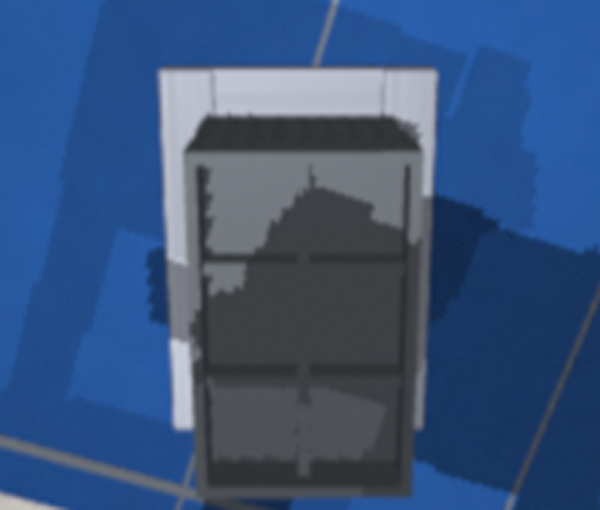

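View pics/s15.png

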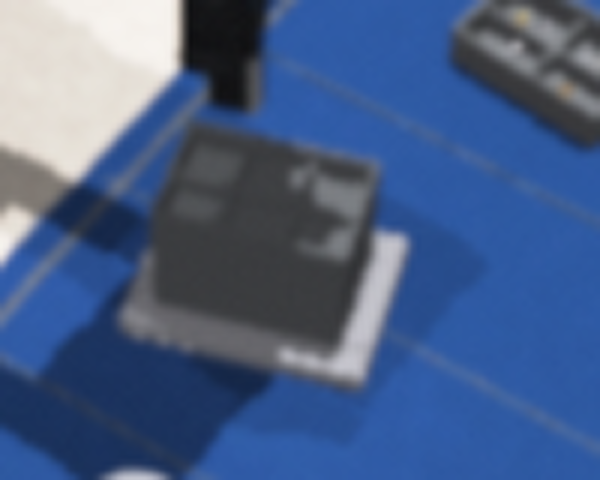

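Three trays are flush. Now the grey lid.

Request:
{"op": "arm_command", "data": {"targets": [[-0.0312,-0.0268,0,0,0,0],[-0.0312,-0.0268,0,0,0,0],[-0.0312,-0.0268,0,0,0,0],[-0.0312,-0.0268,0,0,0,0],[-0.0312,-0.0268,0,0,0,0],[-0.0312,-0.0268,0,0,0,0],[-0.0312,-0.0268,0,0,0,0],[-0.0312,-0.0268,0,0,0,0],[-0.0312,-0.0268,0,0,0,0],[0,0,0,0,0,0.11],[0,0,0,0,0,0.11],[0,0,0,0,0,0.11],[0,0,0,0,0,0.11],[0,0,0,0,0,0],[0,0,0,0,0,0]]}}

```text
clock: 19.07
eef_pos: [588.9, 327.2, 179.7]
tcp_rot: [3.139, -0.002, -1.703]
contact_force: [0.1, 0.2, 0.4]
opening: 1.0
```

```bash
python3 look.py w16 9
```

```text
c [432.3  29. ] size [123.5  23.7] long axis deg 9.1
c [419.3 196.3] size [443.4 229.5] long axis deg 82.3
c [593.9 329.6] size [90.  56.2] long axis deg -8.1
c [635.  160.2] size [144.5  30. ] long axis deg -14.4
c [560.9 562. ] size [427.9 271.6] long axis deg -10.9
clock 19.12 tcp [589.1 327.3 180.2] rpy [ 3.140e+00 -1.000e-03 -1.702e+00] tool shift m [0.4015 0.5407 0.1818] world yaw turn None (tool z turn = minus) q [0.5  0.48 1.56 0.   1.1  2.21] F [ 0.5 -0.1  0.1] op 1.0
```

View pics/w16.png

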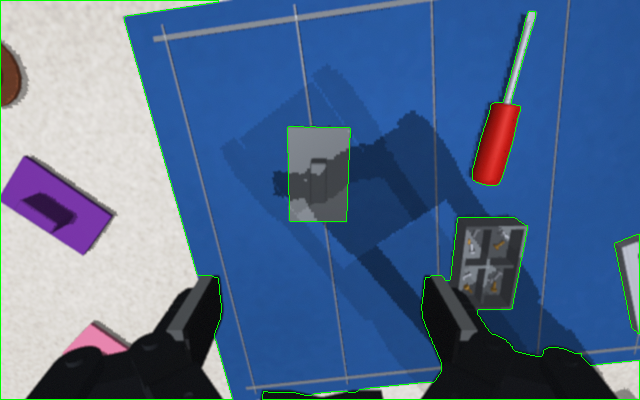

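The grey lid is at (318,174), centre (593.9,329.6), long axis -8.1°, and clear of the purple and pink look-alikes. Grasp its handle.

Request:
{"op": "arm_command", "data": {"targets": [[-0.0029,-0.0043,0.038,0,0,0.01],[0,0,0.038,0,0,0],[0,0,0.038,0,0,0],[0,0,0.03,0,0,0],[0,0,0.014,0,0,0],[0,0,0.007,0,0,0],[0,0,0,0,0,0]]}}

```text
clock: 19.7
eef_pos: [593.8, 329.6, 15.6]
tcp_rot: [3.14, -0.001, -1.715]
contact_force: [-0.5, 0.4, 0.7]
opening: 0.997
```

Request:
{"op": "arm_command", "data": {"targets": [[0,0,0,0,0,0],[0,0,0,0,0,0],[0,0,0,0,0,0],[0,0,0,0,0,0],[0,0,0,0,0,0],[0,0,0,0,0,0],[0,0,0,0,0,0],[0,0,0,0,0,0],[0,0,0,0,0,0]], "fingers": 0.005, "squeeze": 30}}

```text
clock: 20.45
eef_pos: [594.8, 330.3, 17.6]
tcp_rot: [-3.141, 0.001, -1.716]
contact_force: [-0.6, -0.2, 6.8]
opening: 0.154
```

Run:
```python
from h import *
move([593.9,329.6,14],-1.712)
f=r.grab_frame('wrist'); cv2.imwrite('pics/w17.png',f['image'])
```

```text
clock 20.45 tcp [594.8 330.3  17.6] rpy [-3.141e+00  1.000e-03 -1.716e+00] tool shift m [0.0008 0.0008 0.0036] world yaw turn 0.0041044185061978045 (tool z turn = minus) q [0.5  0.68 1.64 0.   0.83 2.22] F [-0.6 -0.2  6.8] op 0.154
```

View pics/w17.png

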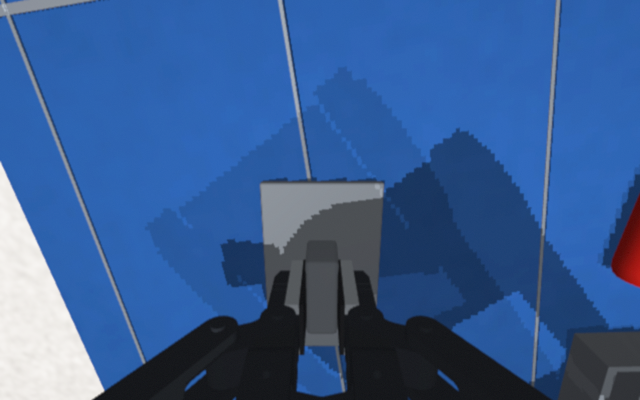

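Request:
{"op": "arm_command", "data": {"targets": [[0,0,-0.02,0,0,0],[0,0,-0.04,0,0,0],[0,0,-0.04,0,0,0],[0,0,-0.04,0,0,0],[0.0361,0.01,0,0,0,0],[0.0361,0.01,0,0,0,0],[0.0361,0.01,0,0,0,0],[0.0361,0.01,0,0,0,0],[0.0361,0.01,0,0,0,0],[0.0361,0.01,0,0,0,0],[0.0361,0.01,0,0,0,0],[0.0361,0.01,0,0,0,0],[0.0361,0.01,0,0,0,0],[0.0361,0.01,0,0,0,0],[0,0,0,0,0,-0.112],[0,0,0,0,0,-0.112],[0,0,0,0,0,-0.112],[0,0,0,0,0,-0.112],[0,0,0,0,0,0],[0,0,0,0,0,0]]}}

```text
clock: 22.17
eef_pos: [443.0, -12.8, 156.8]
tcp_rot: [3.142, 0.0, -1.272]
contact_force: [0.2, -0.8, -0.2]
opening: 0.153
```

Run:
```python
from h import *
f=r.grab_frame('wrist'); cv2.imwrite('pics/w18.png',f['image']);cv2.imwrite('pics/w18c.png',cv2.resize(f['image'][115:215,240:400],None,fx=5,fy=5,interpolation=cv2.INTER_CUBIC)); np.save('f.npy',f,allow_pickle=True)
move([443,-12.9,98],-1.267)
```

```text
clock 22.22 tcp [443.  -12.7 156.8] rpy [ 3.142  0.    -1.272] tool shift m [0.0002 0.0001 0.0588] world yaw turn 0.005012503112649558 (tool z turn = minus) q [-0.03  0.17  2.08  0.    0.9   1.24] F [-0.6 -1.1 -0.9] op 0.157
```

View pics/w18.png

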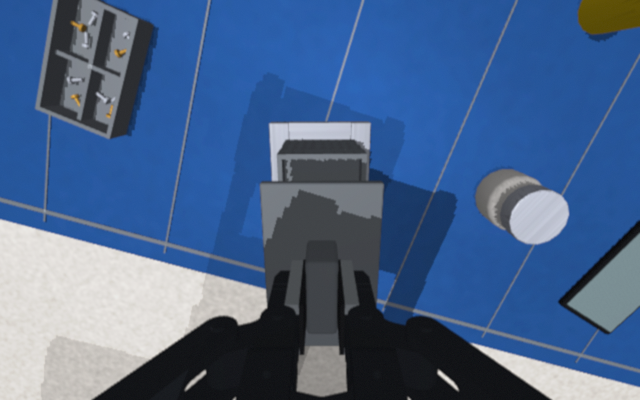

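View pics/w18c.png

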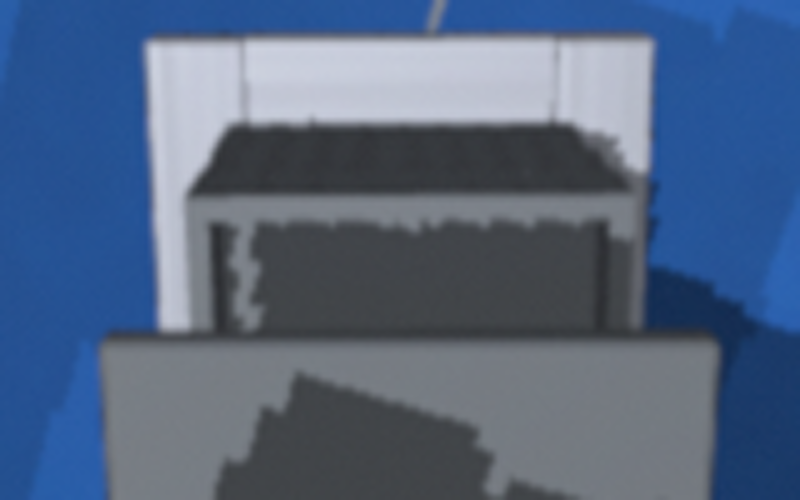

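```bash
python3 pair.py 277.4 154 367.4 153.6 84 260.2 183.2 384 183 148 -1.272
```

```text
width 55.8 edge dir deg -72.7
 width 55.5 edge dir deg -72.8
lower [442.60724724 -13.78769534] upper [441.60909752 -13.77173683] need tool x,y mm 0.30907682089269894 -0.9492254957478201
```

Request:
{"op": "arm_command", "data": {"targets": [[0.0003,-0.0009,0.02,0,0,-0.005],[0,0,0.018,0,0,0],[0,0,0.01,0,0,0],[0,0,0.005,0,0,0],[0,0,0.003,0,0,0],[0,0,0.0015,0,0,0],[0,0,0.001,0,0,0],[0,0,0,0,0,0]]}}

```text
clock: 22.88
eef_pos: [444.4, -12.8, 98.7]
tcp_rot: [-3.141, -0.0, -1.263]
contact_force: [0.7, -0.1, -0.0]
opening: 0.155
```

Request:
{"op": "arm_command", "data": {"targets": [[0,0,0.001,0,0,0],[0,0,0.0005,0,0,0],[0,0,0,0,0,0]]}}

```text
clock: 23.13
eef_pos: [444.5, -12.8, 97.5]
tcp_rot: [-3.141, -0.0, -1.263]
contact_force: [-1.8, 0.4, 6.4]
opening: 0.158
```

Contact of 6.4 N at z 97.5 (expected 97.6). Release slowly, rise and look.

Request:
{"op": "arm_command", "data": {"targets": [[0,0,0,0,0,0],[0,0,0,0,0,0],[0,0,0,0,0,0],[0,0,0,0,0,0],[0,0,0,0,0,0],[0,0,-0.02,0,0,0],[0,0,-0.04,0,0,0],[0,0,-0.04,0,0,0],[0,0,0,0,0,0],[0,0,0,0,0,0]], "fingers": 0.05}}

```text
clock: 23.97
eef_pos: [445.6, -12.8, 198.9]
tcp_rot: [-3.137, -0.002, -1.263]
contact_force: [-0.3, 0.3, -1.2]
opening: 0.586
```

```bash
python3 look.py w19 89
python3 - <<'E'
from h import *
a=np.load('f.npy',allow_pickle=True).item()['image']; w=cv2.resize(a[100:270,220:420],None,fx=3,fy=3,interpolation=cv2.INTER_CUBIC)
f=r.grab_frame('scene')['image']; s=cv2.resize(f[190:270,260:360],(600,480),interpolation=cv2.INTER_CUBIC)
cv2.imwrite('pics/w19c.png',w); cv2.imwrite('pics/s19.png',s); cv2.imwrite('pics/s19f.png',f)
E
```

```text
c [355.1 -40.9] size [601.5 199.9] long axis deg -72.5
c [ 473.2 -239.8] size [104.2  54.1] long axis deg -15.5
c [ 490.5 -136.3] size [64.5 38.6] long axis deg 76.1
c [451.   -9.4] size [111.3  63.5] long axis deg 17.3
c [ 617.2 -142. ] size [62.2 27.3] long axis deg -65.7
c [494.5 143.4] size [74.9 54.7] long axis deg -5.2
clock 24.02 tcp [444.3 -12.8 197.3] rpy [-3.140e+00 -1.000e-03 -1.263e+00] tool shift m [-0.1469  0.4199  0.1966] world yaw turn None (tool z turn = minus) q [-0.03  0.11  2.04 -0.    0.99  1.23] F [-0.5  0.2 -1. ] op 0.59
```

View pics/w19c.png

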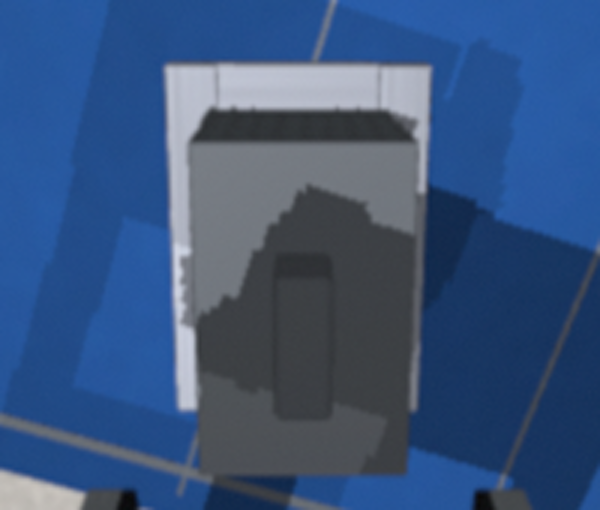

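View pics/s19.png

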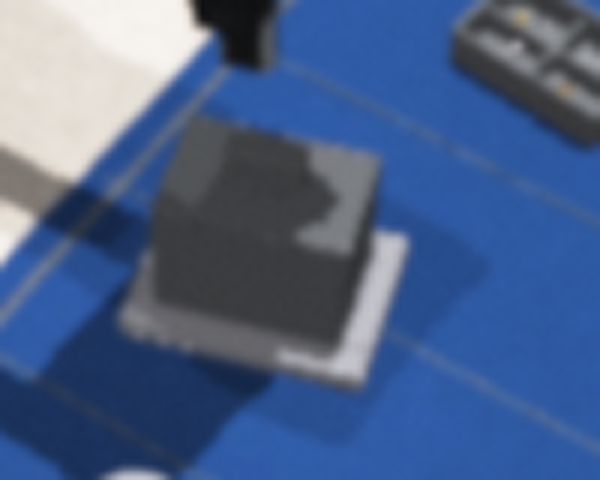

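View pics/s19f.png

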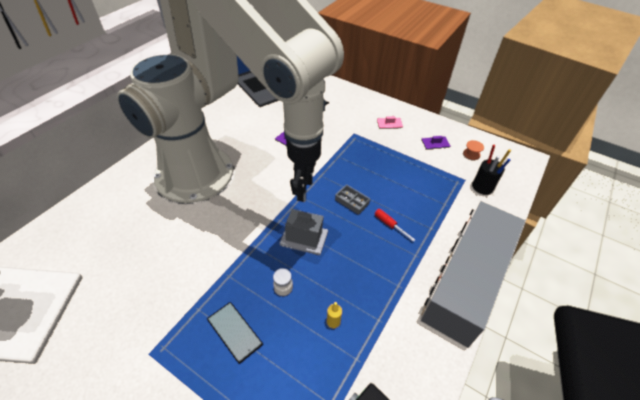

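Run:
```python
from rig import r
print(r.sign_off())
```

```text
the job is handed in; nothing more can be done
None
```

I stacked the undivided tray, the two-pocket tray, the six-pocket tray and the grey lid in the dock, in that order, and handed the job in at about 24 s of the 120 s.

**Seating:** Each piece touched down within about 1 mm of its expected seated height, with 6 to 34 N on the wrist. I measured alignment in the wrist camera before lowering and corrected offsets of 3.5 mm or less.

**Last checks:**
- **Stack:** the wrist and scene pictures show all four pieces flush, parallel to the dock and level, with the lid's handle on top.
- **Arm:** it is open and clear, about 85 mm above the lid handle.
- **Bystanders:** the screws tray, phone, bottle, jar and screwdriver look undisturbed in the last scene picture. I judged this by eye and did not measure it.

**Disagreements:** the calibration showed about 1 to 3 mm of scatter between views, within the 7 mm play. Pressing the six-pocket tray briefly reached 33.5 N at the wrist, and I eased off before releasing it. No check failed.

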